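Blow-dry the glass embryo dishes

TASK

Dry the amber glass embryo dishes (there are two or three): turn the nitrogen regulator's knob until its white pointer is at the red mark, then slide the yellow guard fully home over the knob. Put all the dishes flat in the steel drying tray, and with all of them lying there squeeze the blow gun's red trigger fully for about 2 seconds and let it go; then move all the dishes flat into the blue storage tray. The glass is fragile, so take it gently, with no more than about 8 N of grip, and leave the other things on the bench where they are.

Things in the scene. Friction and masses are not known exactly. Their poses are not given: they have to be found in the camera images.
- dish_a: amber glass embryo dish, a square block 42 x 42 x 20 mm high with a shallow round well (31 mm wide, 8 mm deep) in its top, 60 g, fragile; origin at the centre of its underside, x and y along its sides, z up. Two or three of the four dishes are there in a run (None: absent)
- dish_b: amber glass embryo dish, a square block 42 x 42 x 20 mm high with a shallow round well (31 mm wide, 8 mm deep) in its top, 60 g, fragile; origin at the centre of its underside, x and y along its sides, z up. Two or three of the four dishes are there in a run (None: absent)
- dish_c: amber glass embryo dish, a square block 42 x 42 x 20 mm high with a shallow round well (31 mm wide, 8 mm deep) in its top, 60 g, fragile; origin at the centre of its underside, x and y along its sides, z up. Two or three of the four dishes are there in a run (None: absent)
- dish_d: amber glass embryo dish, a square block 42 x 42 x 20 mm high with a shallow round well (31 mm wide, 8 mm deep) in its top, 60 g, fragile; origin at the centre of its underside, x and y along its sides, z up. Two or three of the four dishes are there in a run (None: absent)
- regulator: nitrogen regulator, fixed grey block 230 (x) x 100 (y) x 40 mm high; origin at the centre of its underside. The knob's axis is at x -65 mm, y 0; the yellow guard slides along the block's x axis; a round gauge 14 mm high is at x +90 mm
- knob (a joint): regulator knob angle, rad: grows as it turns clockwise seen from above, starts between 0.1 and 0.8, range 0 to 3. At 0 the white pointer looks along the block's -x; it is at the red mark (block's +y side) at 1.57
- knob_grip (a point): on the knob's axis at the height to grip it (77 mm above the bench): black bar 42 mm long, 14 mm thick, 32 mm high, its top 7 mm above this point; the point turns with the knob and its x axis lies along the bar (pointer end -x). Its foot is a disc 44 mm wide, 8 mm thick
- mark (a point): the red mark on the block's top beside the knob, 43 mm from its axis in the block's +y direction
- guard (a joint): slide of the yellow guard, m: 0 = open (knob free), 0.100 = fully home over the knob; grows as it moves along the block's -x; stays where it is left, needs about 2 N
- guard_fin (a point): centre of the top of the guard's black fin (34 mm along the slide, 12 mm thick across it, 24 mm high, 114 mm above the bench at its top). The guard is a hood 66 mm long, 70 mm wide, its roof 90 mm above the bench, centred under the fin; its axes are the block's
- dry_station: drying station, fixed: open steel tray 130 (x) x 230 (y) mm, walls 3 mm, floor 3 mm and rim 9 mm above the bench; origin at the centre of the tray's underside. Beside its +y end a blue blow gun is clamped lying on its side, top 82 mm above the bench; its bent brass nozzle looks at the tray, with its tip at (42, 132, 50) mm
- gun_handle (a point): centre of the blow gun's fixed handle, a blue bar 105 mm long along the station's x, 24 mm thick in y, 28 mm high, 69 mm above the bench, clear space below; axes are the station's
- trigger (a joint): blow gun trigger, rad: 0 = released, 0.27 = fully squeezed; hinged on an upright axis at station (48, 164) mm; a spring returns it; about 7 N on the pad squeezes it fully
- trigger_pad (a point): middle of the outer face (station's -y side) of the red trigger, 50 mm from its hinge. The trigger is a bar 70 mm long, 8 mm thick, 20 mm high, beside the handle on its -y side, 69 mm above the bench; 52 mm over trigger and handle here when released, about 39 mm when squeezed; it moves towards the handle (+y)
- store_tray: blue storage tray, fixed: 250 (x) x 130 (y) mm, walls 3 mm, floor 3 mm and rim 9 mm above the bench, white paper liner; origin at the centre of its underside
- media_bottle: bystander: glass bottle with blue cap and orange label, 72 mm wide, 160 mm tall; origin at the centre of its underside
- beaker: bystander: empty glass beaker, 66 mm wide, 85 mm tall; origin at the centre of its underside
- cap: bystander: blue screw cap lying flat, 32 mm wide, 14 mm high; origin at the centre of its underside
- timer: bystander: small white timer standing up, 20 x 60 x 65 mm high; origin at the centre of its underside
Things that resemble listed ones, but are neither listed nor needed, are in the scene too. What is shaped like the dish_c but green is not meant.

How it is judged:
On the way, in this order (a step that is already met when the one before it is completed fails the run):
1. the regulator knob points at the red mark, with the guard still open (value of joint knob between 1.45 and 1.69 rad and value of joint guard below 0.03 m), for 0.3 s.
2. the guard is fully home over the knob, the knob still at the mark (value of joint knob between 1.45 and 1.69 rad and value of joint guard above 0.092 m), for 0.3 s.
3. with every dish flat in the steel drying tray, the trigger is squeezed fully and held (all of step 2 and x of dish_a in the frame of dry_station between -0.05 and 0.05 m and y of dish_a in the frame of dry_station between -0.1 and 0.1 m and z of dish_a in the frame of dry_station between -0.003 and 0.009 m and angle between each of dish_a, dish_b, dish_c, dish_d's own z axis and vertical below 0.12 rad and x of dish_b in the frame of dry_station between -0.05 and 0.05 m and y of dish_b in the frame of dry_station between -0.1 and 0.1 m and z of dish_b in the frame of dry_station between -0.003 and 0.009 m and x of dish_c in the frame of dry_station between -0.05 and 0.05 m and y of dish_c in the frame of dry_station between -0.1 and 0.1 m and z of dish_c in the frame of dry_station between -0.003 and 0.009 m and x of dish_d in the frame of dry_station between -0.05 and 0.05 m and y of dish_d in the frame of dry_station between -0.1 and 0.1 m and z of dish_d in the frame of dry_station between -0.003 and 0.009 m and value of joint trigger above 0.22 rad), for 1.2 s.
4. the trigger is let go (value of joint trigger below 0.04 rad), for 0.2 s.
At the end, for the whole second after the job is handed in: knob within 0.12 rad of the mark (1.57), guard within 8 mm of fully home (over 0.092), trigger released (under 0.04 rad), every dish present lying flat on the floor of the blue storage tray (origin within 110 mm in x and 50 mm in y of the tray's centre, tilt under 0.12 rad), released and at rest (all of step 2 and value of joint trigger below 0.04 rad and x of dish_a in the frame of store_tray between -0.11 and 0.11 m and y of dish_a in the frame of store_tray between -0.05 and 0.05 m and z of dish_a in the frame of store_tray between -0.003 and 0.009 m and angle between each of dish_a, dish_b, dish_c, dish_d's own z axis and vertical below 0.12 rad and x of dish_b in the frame of store_tray between -0.11 and 0.11 m and y of dish_b in the frame of store_tray between -0.05 and 0.05 m and z of dish_b in the frame of store_tray between -0.003 and 0.009 m and x of dish_c in the frame of store_tray between -0.11 and 0.11 m and y of dish_c in the frame of store_tray between -0.05 and 0.05 m and z of dish_c in the frame of store_tray between -0.003 and 0.009 m and x of dish_d in the frame of store_tray between -0.11 and 0.11 m and y of dish_d in the frame of store_tray between -0.05 and 0.05 m and z of dish_d in the frame of store_tray between -0.003 and 0.009 m and linear speed of each of dish_a, dish_b, dish_c, dish_d below 0.02 m/s); the robot touches nothing.
It fails at once if a glass dish is squeezed or pressed by the fingers too hard (over 20 N in all, that is 10 N a finger) (contact force between the fingers and dish_a above 20 N or contact force between the fingers and dish_b above 20 N or contact force between the fingers and dish_c above 20 N or contact force between the fingers and dish_d above 20 N).
It fails at once if a bystander is pushed more than 40 mm away or tipped over (distance of any of media_bottle, beaker, cap, timer from where it was at the start of the episode above 0.04 m or angle between any of media_bottle, beaker, cap, timer's own z axis and vertical above 0.6 rad).
Of dish_a, dish_b, dish_c, dish_d only 2 to 3 are there at a start; the rules pass over those that are not, and their reading is None.
At some moment in a run one of dish_a, dish_b, dish_c, dish_d may be knocked a few centimetres aside while the robot is not near it.
Once in a run the grip may slacken for a moment while it holds something.
It also fails if it takes over 210 s, if anything falls off the work surface, if the arm or the gripper's body presses on something with over 40 N, if the wrist force passes 120 N, or if a joint passes its speed limit or range.

ROBOT

A 6-joint arm with a two-finger parallel gripper is mounted at the origin on the work surface. World frame = base frame: x ahead of the robot, y to its left, z up, the work surface at z = 0. Lengths are in m, angles in rad, forces in N, time in s.
With the tool pointing down it reaches from about 0.275 to 0.825 m from the base axis. Payload 5.2 kg.
Tool frame: the origin (TCP) lies midway between the tips of the shut fingers; the grasp point (between the pads) lies 19 mm behind it; z points along the fingers, y is the line along which they close (so a half turn about z gives the same grasp; the last joint's range is limited). The gripper opens to 93 mm and grips with 3 to 60 N. Pads are 15 mm wide; open, the fingers measure 128 mm over their backs; the gripper's body (75 mm by 188 mm) begins 65 mm behind the grasp point.
Start: joints at [-0.203, 0.259, 1.535, -0, 1.348, -0.203], TCP at [0.55, 0, 0.219] pointing down, gripper open.
Joint ranges: [-3.14, 3.14], [-0.91, 2.08], [0.19, 2.58], [-1.22, 4.36], [0.22, 2.71], [-3.12, 3.12]. Speed limits (rad/s): [2.57, 2.57, 3.14, 3.14, 3.14, 3.14].

INTERFACE

Orientations are given as a rotation vector (axis times angle).
In Python, from cell import env gives the robot as it stands. Calls block until the motion is done:
- env.move_pose(position, orientation): joint-space move of the TCP to a pose.
- env.movel(position, speed=0.15, frame=None): straight line of the TCP; frame=None keeps the orientation; speed is the mean speed in m/s.
- env.goto_joints(angles): joint-space move.
- env.grip(opening): finger opening in m; the grip force is fixed at half the most; returns when the fingers have stopped.
- env.hold(seconds).
- env.solve_ik(position, orientation): joint angles nearest the present ones, or None.
- env.snapshot(name): name is "scene" or "side" or "wrist"; returns (picture, depth): 384x512x3 uint8, red, green, blue; 384x512 float32, m along the optical axis (not along the pixel's ray), 0 where there is no reading.
- env.camera_info(name): a dict with "mtx" (3x3 intrinsics, pixels), "R" (3x3) and "t" (3): a world point X has camera coordinates R X + t. Camera axes: x right, y down, z forward; pixel columns grow to the right and rows downward; lengths in m; the calibration is good to about 2 mm. A picture is of the moment at which its call begins: read the wrist's pose just before it. camera_info takes no time and is no camera call; for the wrist camera it gives the pose at the moment of the call.
A pose or a line that the arm cannot do raises env.MotionError and nothing moves.
- env.hand_in(): hands the job in; it is judged then, once.
Trained networks look in the newest picture that a camera, given by its name, has taken for a name from the list of things; names that differ only in an ending like _2 or _b are one class to them, and where a whole thing is asked for, a point or a joint stands for the part that bears it (a point fixed in the world has none). Each returns a list of dicts, best first, with "p" (0 to 1); they miss things now and then, are a little off and sometimes report something else, mostly with a low value. They report only what shows in the picture. A call takes as long as a camera call. They do not tell look-alikes from the thing itself.
- env.spot_in(label, camera): "rect" ([left, top, width, height] in pixels, round what is visible of it).
- env.tip_of(label, camera): "location" ([row, column] in pixels: a listed point, or the origin of a listed thing).
Readings, each from a call of its own:
- env.current_time(): time.
- env.current_joints(): joint angles.
- env.current_qvel(): joint speeds.
- env.current_joint_torque(): joint torques, N m.
- env.current_ee_pos(): TCP position.
- env.current_tool_rot(): TCP orientation.
- env.current_force(): force on the tool from outside, world axes, zero at the start.
- env.current_wrist_torque(): the same for the moment, N m.
- env.current_grip_width(): finger opening in m.
- env.current_grasp_force(): force on a finger pad.
Only numpy, scipy, OpenCV 4.12 (cv2) and the standard library are available. Lean on these libraries where they do the work, as an engineer would, in place of code of your own. Each camera call takes 0.05 s, during which the arm holds its last target. There are 200 camera calls.

## Working session

There is one attempt and no reset: what is moved stays moved. The work goes in short steps, each a Python script; the robot and the scene stay as the last script left them, time stands still between calls to the robot, and variables do not carry over. Pictures are saved under pics/ and viewed, at most 14 in all, crops included, and the job is handed in when it is done.

```bash
python3 - <<'E'
import cv2
for n in("scene","side"):
    im=cv2.imread(f'pics/{n}0.png'); cv2.imwrite(f'pics/{n}0b.png',cv2.resize(im,(800,600),interpolation=cv2.INTER_CUBIC))
E
```

```text
(no output)
```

View pics/scene0b.png

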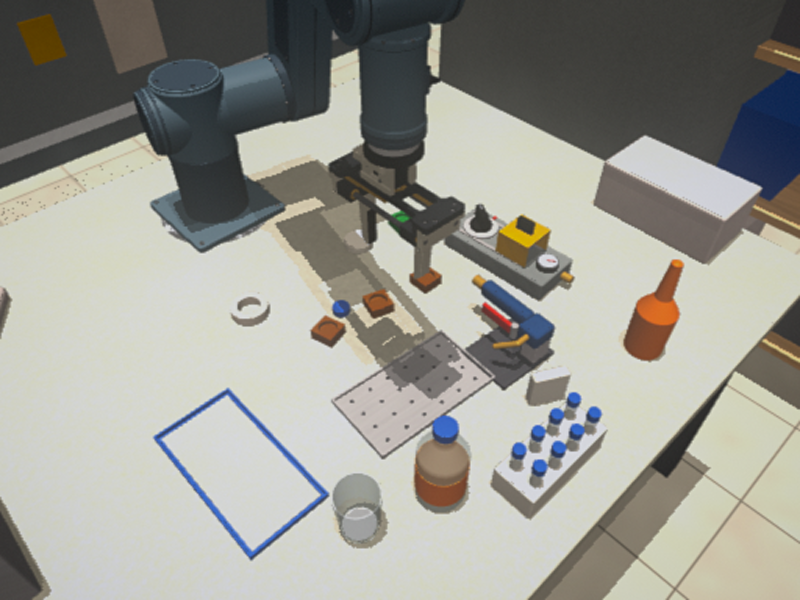

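View pics/side0b.png

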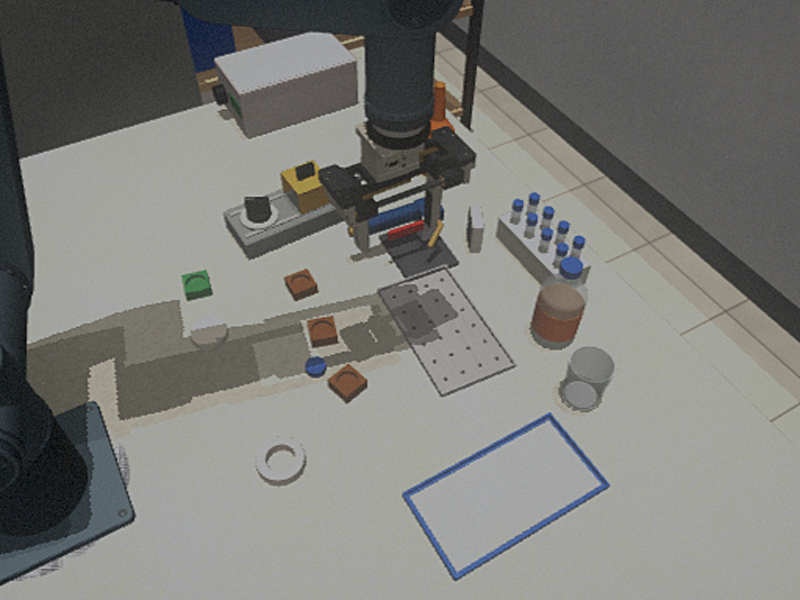

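```bash
cat > h.py <<'E'
from cell import env
import cv2,numpy as np
from scipy.spatial.transform import Rotation as Ro
from scipy.optimize import least_squares
def cloud(im,d,c):
    v,u=np.mgrid[0:d.shape[0],0:d.shape[1]]
    K=c['mtx']; P=np.stack([(u-K[0,2])/K[0,0]*d,(v-K[1,2])/K[1,1]*d,d],-1)
    W=(P-c['t'])@c['R']; W[d<=0]=np.nan
    return W
def ray(c,u,v,z):
    K=c['mtx']; r=np.array([(u-K[0,2])/K[0,0],(v-K[1,2])/K[1,1],1])@c['R']; o=-c['R'].T@c['t']
    return o+r*(z-o[2])/r[2]
def rect(xy):
    (c,s,a)=cv2.minAreaRect(np.float32(xy)*1000); return np.round(c,1),np.round(s,1),round(a,1)
def snap(n):
    c=env.camera_info(n); im,d=env.snapshot(n); return im,d,c
def amber(im):
    h=cv2.cvtColor(im,cv2.COLOR_RGB2HSV); return cv2.inRange(h,(4,110,40),(16,255,255))
E
cat > m.py <<'E'
from h import *
cor={'scene':{'dry':[(332,402),(442,333),(494,379),(384,456)],'store':[(155,437),(229,390),(328,495),(251,556)]},
'side':{'dry':[(378,290),(444,267),(514,365),(444,395)],'store':[(404,494),(549,416),(608,487),(458,577)]}}
for n in('scene','side'):
    z=np.load(f'/tmp/{n}.npz'); im,d=z['im'],z['d']; c=env.camera_info(n); W=cloud(im,d,c)
    for k,p in cor[n].items():
        q=np.array([ray(c,u*.64,v*.64,.009) for u,v in p]); print(n,k,(q[:,:2]*1000).round().tolist(),q[:,:2].mean(0).round(3),[round(1000*np.linalg.norm(q[i]-q[i-1])) for i in range(4)])
    h=cv2.cvtColor(im,cv2.COLOR_RGB2HSV); ok=np.isfinite(W[...,2])&(W[...,0]>.2)&(W[...,0]<.95)&(abs(W[...,1])<.6)
    for nm,lo,hi,z0,z1 in (('amber',(4,110,40),(16,255,255),.012,.028),('green',(45,90,40),(75,255,255),.012,.03),('yellow',(20,130,80),(32,255,255),.085,.095),('red',(0,160,80),(3,255,255),.05,.09),('bluegun',(100,110,40),(125,255,255),.045,.1)):
        m=cv2.inRange(h,lo,hi)*(ok&(W[...,2]>z0)&(W[...,2]<z1)).astype('u1')
        N,L,S,C=cv2.connectedComponentsWithStats(m)
        for i in range(1,N):
            if S[i,4]>25: w=W[L==i]; print(n,nm,C[i].round(),S[i,4],rect(w[:,:2]),'zmax',w[:,2].max().round(3),w.mean(0).round(3))
    m=(ok&(W[...,2]>.079)&(W[...,2]<.088)&(h[...,2]<70)).astype('u1')
    N,L,S,C=cv2.connectedComponentsWithStats(m)
    for i in range(1,N):
        if S[i,4]>20: w=W[L==i]; print(n,'dark',C[i].round(),S[i,4],rect(w[:,:2]))
    for nm,p in {'scene':[('bottle',(440,470)),('beaker',(358,500)),('timer',(549,384)),('cap',(341,308)),('rack',(550,450)),('gauge',(547,262))],'side':[('bottle',(558,310)),('timer',(475,228)),('cap',(315,366))]}[n]:
        pass
    # everything standing above bench, coarse blobs
    m=(ok&(W[...,2]>.03)&(W[...,2]<.17)).astype('u1'); N,L,S,C=cv2.connectedComponentsWithStats(m)
    for i in range(1,N):
        if S[i,4]>80: w=W[L==i]; print(n,'blob',C[i].round(),S[i,4],rect(w[:,:2]),w[:,2].max().round(3))
E
python3 m.py
```

```text
scene dry [[557.0, -141.0], [574.0, 87.0], [700.0, 77.0], [683.0, -145.0]] [ 0.628 -0.031] [126, 228, 126, 223]
scene store [[427.0, -371.0], [429.0, -244.0], [675.0, -243.0], [674.0, -368.0]] [ 0.551 -0.307] [247, 127, 247, 125]
scene amber [274. 178.] 89 (array([466.9, 157.2]), array([27.9, 41.7]), 2.0) zmax 0.026 [0.468 0.159 0.018]
scene amber [241. 192.] 178 (array([448.2,  51.2]), array([42. , 46.1]), 71.6) zmax 0.025 [0.447 0.052 0.019]
scene amber [210. 210.] 163 (array([438.8, -53.4]), array([42.4, 45.3]), 14.4) zmax 0.025 [ 0.438 -0.054  0.019]
scene amber [410. 223.] 94 (array([829.4, 295.7]), array([58.4, 21.5]), 20.3) zmax 0.028 [0.829 0.293 0.02 ]
scene green [256. 138.] 40 (array([295.8, 247.7]), array([28.7, 20.9]), 17.7) zmax 0.024 [0.297 0.249 0.017]
scene yellow [335. 149.] 265 (array([549.4, 317.4]), array([66.8, 71.9]), 2.7) zmax 0.095 [0.555 0.309 0.091]
scene red [318. 201.] 50 (array([647.3, 132.4]), array([ 7.7, 56.9]), 89.6) zmax 0.083 [0.648 0.132 0.079]
scene bluegun [334. 200.] 401 (array([657.8, 161.1]), array([ 41.4, 137.5]), 85.7) zmax 0.088 [0.673 0.1
[... 3252 characters left out ...]
rray([15.9, 37.4]), 63.1)
side blob [190.  58.] 1906 (array([658.1, 588.4]), array([ 22.8, 261.3]), 89.9) 0.114
side blob [281.  74.] 193 (array([821.4, 309. ]), array([19.6, 56.3]), 79.8) 0.17
side blob [180. 132.] 2008 (array([490.7, 315.6]), array([180.8, 106.3]), 2.9) 0.118
side blob [352. 170.] 2813 (array([829.3, -31.1]), array([284.1, 122.2]), 69.6) 0.164
side blob [256. 141.] 595 (array([648.9, 155.6]), array([ 56. , 117.5]), 88.8) 0.087
side blob [304. 142.] 205 (array([770.3, 109.5]), array([63.5, 21.9]), 61.3) 0.069
side blob [279. 146.] 101 (array([697.4, 120.8]), array([72. , 20.7]), 50.2) 0.081
side blob [377. 238.] 849 (array([ 731.8, -236.2]), array([66.7, 63.3]), 48.6) 0.089
```

```bash
cat >> h.py <<'E'
def down(a): return (Ro.from_euler('z',a)*Ro.from_euler('x',np.pi)).as_rotvec()   # tool y at angle a-90deg
def yaw(): 
    M=Ro.from_rotvec(env.current_tool_rot()).as_matrix(); return np.arctan2(M[1,0],M[0,0])
E
python3 - <<'E'
from h import *
print(env.current_tool_rot(),env.current_grip_width())
c=env.camera_info('wrist'); print((-c['R'].T@c['t']).round(3),c['R'].round(2).tolist())
env.move_pose([.50,.30,.27],down(-.5)); print(env.current_joints().round(2) if hasattr(env.current_joints(),'round') else env.current_joints())
im,d,c=snap('wrist'); cv2.imwrite('pics/w1.png',im[:,:,::-1]); W=cloud(im,d,c); np.savez('/tmp/w1.npz',im=im,d=d,**c)
h=cv2.cvtColor(im,cv2.COLOR_RGB2HSV)
for nm,m in (('block',(abs(W[...,2]-.04)<.006)),('roof',(abs(W[...,2]-.09)<.005)&(h[...,1]>120)),('fin',abs(W[...,2]-.114)<.005),('knob',(abs(W[...,2]-.084)<.005)&(h[...,1]<120)),('gauge',abs(W[...,2]-.054)<.004)):
    m=cv2.morphologyEx(m.astype('u1'),cv2.MORPH_OPEN,np.ones((3,3)))
    N,L,S,C=cv2.connectedComponentsWithStats(m)
    for i in range(1,N):
        if S[i,4]>60: w=W[L==i]; print(nm,C[i].round(),S[i,4],rect(w[:,:2]),w[:,2].mean().round(3))
for l in('knob_grip','mark','guard_fin'):
    zz={'knob_grip':.077,'mark':.04,'guard_fin':.114}[l]
    for q in env.tip_of(l,'wrist'): print(l,round(q['p'],2),q['location'],ray(c,q['location'][1],q['location'][0],zz).round(4))
E
```

```text
[ 2.22139142e+00  2.22143761e+00 -1.61326918e-05] 0.09333276756141315
[0.549 0.065 0.386] [[1.0, -0.0, -0.0], [-0.0, -0.97, 0.24], [-0.0, -0.24, -0.97]]
[ 0.35  0.29  1.37 -0.    1.48  2.42]
block [247. 165.] 4506 (array([515.3, 318.1]), array([229.9,  99.9]), 2.9) 0.041
block [179. 120.] 759 (array([605.3, 352.6]), array([46.7, 40.2]), 3.6) 0.041
block [ 34. 178.] 670 (array([635.7, 585.2]), array([158.8,   3.5]), 0.1) 0.04
roof [218. 147.] 2634 (array([547. , 319.7]), array([66.1, 70.2]), 3.0) 0.091
fin [216. 150.] 294 (array([547.1, 319.4]), array([33.8, 12. ]), 3.7) 0.114
fin [  5. 217.] 157 (array([601.6, 588.5]), array([19.1, 25.8]), 49.4) 0.111
knob [ 19. 198.] 371 (array([616.9, 584.7]), array([ 3.9, 83.2]), 89.8) 0.084
knob [258. 209.] 309 (array([451. , 314.3]), array([13.6, 40.6]), 61.6) 0.085
gauge [197. 108.] 768 (array([605.3, 322.3]), array([39.5, 40. ]), 61.2) 0.054
gauge [ 29. 184.] 414 (array([628.7, 585.4]), array([  4., 132.]), 89.9) 0.054
gauge [248. 202.] 206 (array([457.7, 327.1]), array([13. , 37.3]), 61.4) 0.055
gauge [267. 202.] 172 (array([444.7, 300.9]), array([12.5, 36.1]), 64.6) 0.055
knob_grip 0.65 [209.6, 259.1] [0.4475 0.3144 0.077 ]
mark 0.63 [217.7, 232.5] [0.4442 0.3607 0.04  ]
guard_fin 0.84 [150.0, 219.3] [0.5449 0.3158 0.114 ]
guard_fin 0.34 [160.1, 237.1] [0.5247 0.3035 0.114 ]
```

View pics/w1.png

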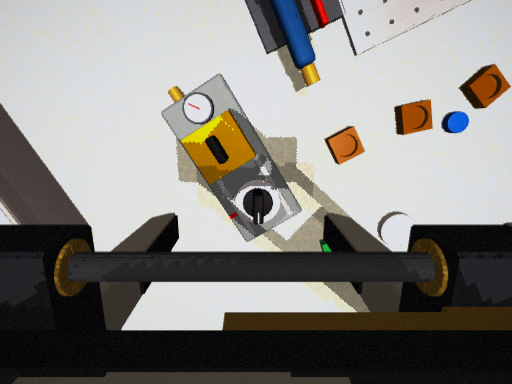

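```bash
python3 - <<'E'
from h import *
K=np.array([.4507,.3145]); a0=np.deg2rad(151.6)
env.grip(.045)
env.move_pose([*K,.15],down(a0)); env.movel([*K,.061],.08)
for g in (.0135,.0125,.010):
    env.grip(g); print(g,env.current_grip_width(),env.current_grasp_force(),np.round(env.current_force(),1))
print(env.current_time(),yaw())
for a in np.linspace(a0,np.deg2rad(183-90),9)[1:]: env.move_pose([*K,.061],down(a))
print(yaw(),env.current_grip_width(),env.current_grasp_force(),np.round(env.current_force(),1),np.round(env.current_wrist_torque(),2),env.current_time())
E
```

```text
0.0135 0.013847625117312811 10.169821679592133 [ 0.9  3.5 -1.4]
0.0125 0.013900608798502733 29.989477694034576 [ 2.4  5.1 -1.5]
0.01 0.013760318458288514 29.98961091041565 [ 2.1  4.7 -1.7]
9.75 2.645817046145033
1.6221158232845319 0.013670467520279787 29.99513804912567 [ 2.2  6.5 -3.2] [ 1.14 -0.44 -0.01] 11.75
```

```bash
python3 - <<'E'
from h import *
K=np.array([.4507,.3145])
env.grip(.045); env.movel([*K,.15],.1)
env.move_pose([.50,.30,.27],down(np.pi-.5))
im,d,c=snap('wrist'); cv2.imwrite('pics/w2.png',im[:,:,::-1]); W=cloud(im,d,c)
h=cv2.cvtColor(im,cv2.COLOR_RGB2HSV)
for nm,m in (('fin',abs(W[...,2]-.114)<.005),('knob',(abs(W[...,2]-.084)<.005)&(h[...,1]<120))):
    m=cv2.morphologyEx(m.astype('u1'),cv2.MORPH_OPEN,np.ones((3,3)))
    N,L,S,C=cv2.connectedComponentsWithStats(m)
    for i in range(1,N):
        w=W[L==i]
        if S[i,4]>60 and w[:,1].mean()<.45: print(nm,C[i].round(),S[i,4],rect(w[:,:2]),w[:,2].mean().round(3))
E
```

```text
fin [283. 203.] 233 (array([544.7, 319.5]), array([30.3, 12. ]), 2.7) 0.114
knob [243. 134.] 360 (array([450. , 314.9]), array([13.9, 41.6]), 3.0) 0.084
```

View pics/w2.png

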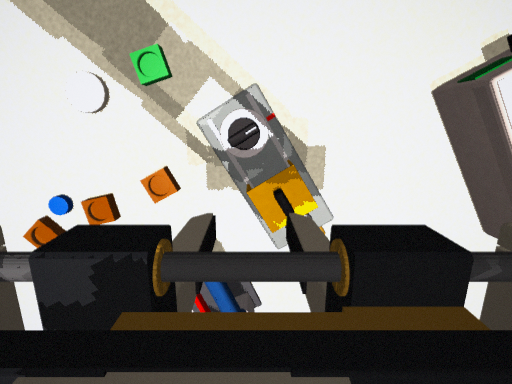

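```bash
python3 - <<'E'
from h import *
F=np.array([.5468,.3195]); u=-np.array([np.cos(.0524),np.sin(.0524)])
env.move_pose([*F,.16],down(np.pi+.0524)); env.movel([*F,.095],.08); env.grip(.008)
print(env.current_grip_width(),np.round(env.current_force(),1))
for s in (.09,.096,.099,.101):
    env.movel([*(F+u*s),.095],.06); print(s,np.round(env.current_force(),1))
env.grip(.045); env.movel([*(F+u*.1),.17],.1)
env.move_pose([.42,.10,.28],down(np.pi/2))
W=None
im,d,c=snap('wrist'); cv2.imwrite('pics/w3.png',im[:,:,::-1]); W=cloud(im,d,c); np.savez('/tmp/w3.npz',im=im,d=d,**c)
m=cv2.morphologyEx((abs(W[...,2]-.114)<.005).astype('u1'),cv2.MORPH_OPEN,np.ones((3,3)))
w=W[(m>0)&(W[...,1]<.45)]; print('fin',rect(w[:,:2]))
m=amber(im); N,L,S,C=cv2.connectedComponentsWithStats(m)
for i in range(1,N):
    w=W[(L==i)&(W[...,2]>.013)&(W[...,2]<.027)]
    if len(w)>150: print('amber',C[i].round(),rect(w[:,:2]),len(w))
print(env.current_time())
E
```

```text
0.011659146995256366 [0.5 0.7 0.4]
0.09 [-2.   5.   1.8]
0.096 [-1.1  5.4  2.2]
0.099 [ 5.5  5.3 -3.3]
0.101 [11.1  5.9 -7.7]
fin (array([0., 0.]), array([0., 0.]), 0.0)
amber [268. 194.] (array([444.8,  53.6]), array([42.3, 42. ]), 73.9) 459
amber [260. 246.] (array([433.1, -42.2]), array([41.9, 23.1]), 13.7) 205
21.925
```

View pics/w3.png

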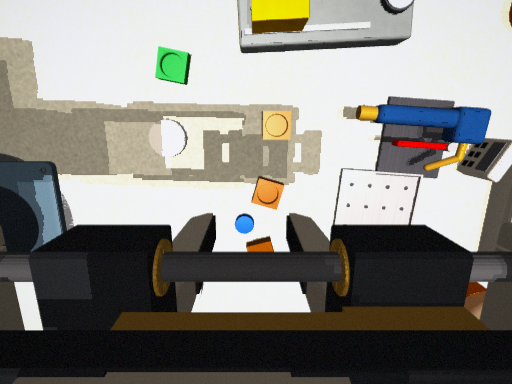

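```bash
cat >> h.py <<'E'
def dishes(im,d,c,n0=150):
    W=cloud(im,d,c); m=amber(im); N,L,S,C=cv2.connectedComponentsWithStats(m); out=[]
    for i in range(1,N):
        w=W[(L==i)&(W[...,2]>.012)&(W[...,2]<.031)]
        if len(w)<n0: continue
        ce,s,a=rect(w[:,:2]); a=(a+45)%90-45
        out.append((ce[0]/1000,ce[1]/1000,np.deg2rad(a),min(s),max(s),round(float(np.median(w[:,2])),4)))
    return out
def look(x,y,a=np.pi/2,tol=.07):
    p=np.array([x,y])-.02*np.array([np.cos(a),np.sin(a)])
    env.move_pose([*p,.25],down(a)); L=dishes(*snap('wrist'))
    L=[q for q in L if np.hypot(q[0]-x,q[1]-y)<tol and q[3]>36]
    print('look',[np.round(q,3).tolist() for q in L]); return min(L,key=lambda q:np.hypot(q[0]-x,q[1]-y)) if L else None
def gentle(f0=4.5):
    for g in np.arange(.0424,.0405,-.0001):
        env.grip(g); f=env.current_grasp_force()
        if f>=f0: break
    print('grip',round(g,4),env.current_grip_width(),f); return f>=3
def pick(q,z,a=None):
    a=q[2]+np.pi/2 if a is None else a
    env.grip(.056); env.move_pose([q[0],q[1],.12],down(a)); env.movel([q[0],q[1],z],.1)
    ok=gentle(); env.movel([q[0],q[1],z+.06],.08)
    print('lifted',env.current_grip_width(),env.current_grasp_force()); return ok
def place(x,y,a,z=.0095,lift=.07):
    env.move_pose([x,y,lift],down(a)); env.hold(.1)
    print('before place',env.current_grip_width(),env.current_grasp_force(),np.round(env.current_ee_pos(),4))
    env.movel([x,y,z],.06); env.grip(.053); env.movel([x,y,.12],.1); print('t',env.current_time())
DC,DY=np.array([.6245,-.031]),-.065
def dry(x,y): return DC+np.array([[np.cos(DY),-np.sin(DY)],[np.sin(DY),np.cos(DY)]])@np.array([x,y])
SC=np.array([.549,-.308])
E
python3 - <<'E'
import cv2
im=cv2.imread('pics/w1.png')[60:190,310:512]; cv2.imwrite('pics/crop.png',cv2.resize(im,None,fx=3,fy=3,interpolation=cv2.INTER_CUBIC))
E
```

```text
(no output)
```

View pics/crop.png

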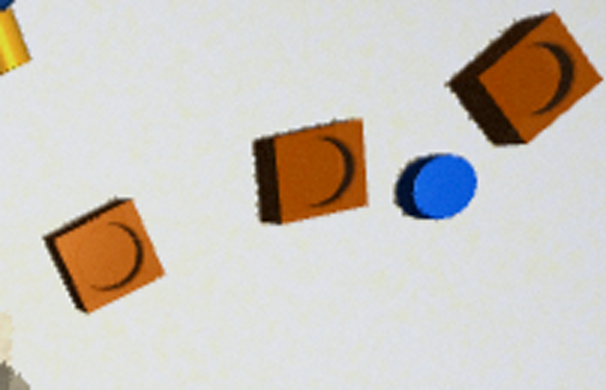

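Candidates: amber blocks at w1 pixels (345,145), (413,118) and (485,87), and a green one at scene (256,138). The crop shows that the three amber ones each have a round well, so they are the dishes; the green one is not meant.

```bash
python3 - <<'E'
from h import *
q=look(.458,.159)
if q is not None and pick(q,.006): place(*dry(0,58),np.pi/2+DY)
E
```

```text
look []
```

```bash
python3 - <<'E'
from h import *
im,d,c=snap('wrist'); cv2.imwrite('pics/w4.png',im[:,:,::-1]); print(env.current_ee_pos())
W=cloud(im,d,c)
for q in env.tip_of('dish_a','wrist'): r,k=map(int,np.round(q['location'])); print(q['p'],r,k,im[r,k],cv2.cvtColor(im[r:r+1,k:k+1],cv2.COLOR_RGB2HSV),W[r,k].round(3))
print(dishes(im,d,c,50))
E
```

```text
[0.45763435 0.13922102 0.24985266]
0.98 95 142 [ 59 222  88] [[[ 65 187 222]]] [0.305 0.24  0.013]
0.91 151 249 [241 218 130] [[[ 24 117 241]]] [0.453 0.163 0.013]
0.77 279 243 [46 43 45] [[[160  17  46]]] [0.455 0.165 0.352]
0.65 216 241 [221 124  29] [[[ 15 222 221]]] [0.441 0.063 0.013]
[(np.float64(0.7916), np.float64(0.31360000000000005), np.float64(0.24260076602721178), np.float64(13.5), np.float64(48.9), 0.0176), (np.float64(0.4451), np.float64(0.053899999999999997), np.float64(-0.2722713633111153), np.float64(42.0), np.float64(42.6), 0.0198), (np.float64(0.4372), np.float64(-0.0572), np.float64(0.24783675378319484), np.float64(33.8), np.float64(41.9), 0.0193)]
```

View pics/w4.png

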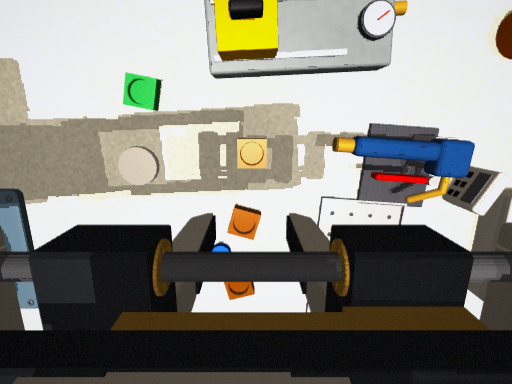

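```bash
sed -i 's/(4,110,40),(16,255,255))$/(3,70,40),(28,255,255))/' h.py; python3 - <<'E'
from h import *
q=look(.455,.161)
if q is not None and pick(q,.006): place(*dry(0,58),np.pi/2+DY)
E
```

```text
look [[0.456, 0.161, -0.005, 41.6, 41.8, 0.02]]
grip 0.0417 0.04158700337396488 5.74086606502533
lifted 0.041777489009695246 5.7325563579797745Traceback (most recent call last):
  File "<stdin>", line 3, in <module>
  File "h.py", line 46, in place
    env.move_pose([x,y,lift],down(a)); env.hold(.1)
    ~~~~~~~~~~~~~^^^^^^^^^^^^^^^^^^^^
cell.MotionError: the arm cannot take that pose within its joint ranges
```

```bash
python3 - <<'E'
from h import *
x,y=dry(0,58); print(x,y,env.current_joints(),yaw())
for z in (.02,.07,.12,.2):
  for a in (1.506,1.506+np.pi,1.4,1.6):
    j=env.solve_ik([x,y,z],down(a)); print(z,round(a,2),None if j is None else np.round(j,2))
E
```

```text
4.391845852417391 57.846518132935465 [1.07264227e-01 3.06664518e-01 1.89127018e+00 2.54954137e-05
 9.44472478e-01 1.12488042e-01] 1.5655575868223874
0.02 1.51 None
0.02 4.65 None
0.02 1.4 None
0.02 1.6 None
0.07 1.51 None
0.07 4.65 None
0.07 1.4 None
0.07 1.6 None
0.12 1.51 None
0.12 4.65 None
0.12 1.4 None
0.12 1.6 None
0.2 1.51 None
0.2 4.65 None
0.2 1.4 None
0.2 1.6 None
```

```bash
sed -i 's/@np.array(\[x,y\])$/@np.array([x,y])\/1000/' h.py; grep -n "def dry" h.py; python3 - <<'E'
from h import *
print(dry(0,58)); place(*dry(0,58),np.pi/2+DY)
q=look(.445,.0535)
if q is not None and pick(q,.006): place(*dry(0,0),np.pi/2+DY)
E
```

```text
50:def dry(x,y): return DC+np.array([[np.cos(DY),-np.sin(DY)],[np.sin(DY),np.cos(DY)]])@np.array([x,y])/1000
[0.62826735 0.02687752]
before place 0.041717538159900945 5.73302686214447 [0.6267 0.0285 0.0697]
t 31.8083
look [[0.445, 0.054, -0.281, 42.0, 42.1, 0.02]]
grip 0.0417 0.04187680035302917 5.738539919257164
lifted 0.04251561278167301 5.732138156890869
before place 0.041851468381056245 5.732816755771637 [ 0.6227 -0.0298  0.0696]
t 41.625
```

```bash
python3 - <<'E'
from h import *
q=look(.438,-.055)
if q is not None and pick(q,.006): place(*dry(0,-58),np.pi/2+DY)
x,y=dry(0,0)
env.move_pose([x,y+.03,.30],down(np.pi/2)); im,d,c=snap('wrist'); np.savez('/tmp/w5.npz',im=im,d=d,**c); cv2.imwrite('pics/w5.png',im[:,:,::-1])
W=cloud(im,d,c); h=cv2.cvtColor(im,cv2.COLOR_RGB2HSV)
for q in dishes(im,d,c): print(np.round(q,3))
for nm,lo,hi,z0,z1 in (('red',(0,150,80),(5,255,255),.055,.09),('blue',(100,110,40),(125,255,255),.06,.1)):
    m=cv2.inRange(h,lo,hi)*((W[...,2]>z0)&(W[...,2]<z1)).astype('u1'); N,L,S,C=cv2.connectedComponentsWithStats(m)
    for i in range(1,N):
        if S[i,4]>40: w=W[L==i]; print(nm,C[i].round(),S[i].tolist(),rect(w[:,:2]),np.median(w[:,2]).round(3))
for l,z in (('gun_handle',.069),('trigger_pad',.069),('dry_station',.0)):
    for q in env.tip_of(l,'wrist')[:2]: print(l,round(q['p'],2),np.round(q['location']),ray(c,q['location'][1],q['location'][0],z).round(3))
E
```

```text
look [[0.436, -0.052, 0.267, 42.0, 42.1, 0.02]]
grip 0.0417 0.0418023286283857 5.741158649325371
lifted 0.041826078890616236 5.732274949550629
before place 0.04170454831111778 5.73346272110939 [ 0.6187 -0.0883  0.0695]
t 51.4333
[ 6.27e-01  2.70e-02 -6.60e-02  4.19e+01  4.19e+01  2.20e-02]
[ 6.23e-01 -3.10e-02 -6.30e-02  4.19e+01  4.23e+01  2.20e-02]
[ 6.01e-01 -1.15e-01 -2.60e-02  4.09e+01  4.28e+01  2.20e-02]
red [267.  65.] [243, 60, 50, 11, 356] (array([643.6, 135.6]), array([ 7.9, 63.4]), 85.7) 0.079
blue [283.  38.] [219, 21, 114, 45, 2951] (array([652.9, 164. ]), array([ 44.4, 143.3]), 85.3) 0.083
blue [411. 108.] [402, 101, 20, 15, 227] (array([839.1,  81.9]), array([35. , 17.4]), 13.5) 0.094
blue [437. 109.] [427, 101, 21, 15, 240] (array([864.5,  80.1]), array([17.3, 18.1]), 89.1) 0.094
blue [407. 139.] [398, 133, 19, 14, 216] (array([839.9,  40.3]), array([37.3, 17.3]), 1.0) 0.094
blue [432. 139.] [423, 133, 20, 14, 224] (array([864.7,  39.8]), array([17.4, 19. ]), 68.5) 0.094
blue [403. 169.] [394, 163, 19, 14, 198] (array([839. ,  -2.5]), array([17.6, 36. ]), 73.4) 0.094
blue [428. 169.] [419, 163, 19, 14, 206] (array([8.647e+02, 1.000e-01]), array([17.4, 18. ]), 47.1) 0.094
blue [400. 197.] [391, 191, 18, 14, 188] (array([839.3, -38.2]), array([35.7, 18.2]), 9.9) 0.094
blue [424. 197.] [415, 191, 18, 14, 191] (array([864.7, -39.8]), array([17.3, 18.4]), 78.9) 0.094
gun_handle 0.8 [ 33. 259.] [0.633 0.175 0.069]
trigger_pad 0.63 [ 67. 257.] [0.63  0.134 0.069]
dry_station 0.87 [177. 249.] [ 0.619 -0.029  0.   ]
```

View pics/w5.png

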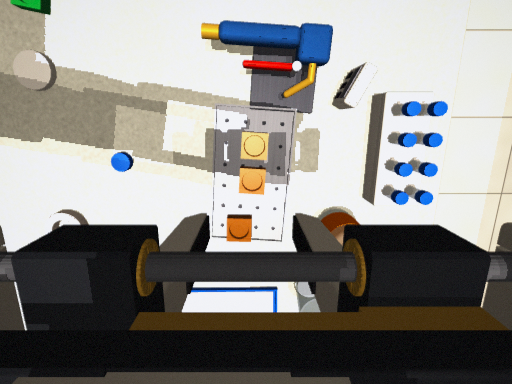

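```bash
python3 - <<'E'
from h import *
z=np.load('/tmp/w5.npz'); c={k:z[k] for k in('mtx','R','t')}; W=cloud(z['im'],z['d'],c); h=cv2.cvtColor(z['im'],cv2.COLOR_RGB2HSV)
m=(cv2.inRange(h,(100,110,40),(125,255,255))>0)&(abs(W[...,2]-.083)<.006)&(W[...,0]>.59)&(W[...,0]<.665)&(W[...,1]>.1)
ce,s,a=rect(W[m][:,:2]); print(ce,s,a)
u=np.array([-np.sin(DY),np.cos(DY)])   # station y
hc=ce/1000; hc=hc+np.array([np.cos(DY),np.sin(DY)])*((.633-hc[0])/np.cos(DY))
outer=hc+u*.012; P=outer-u*.0195; print('handle at pad',hc,'TCP',P)
assert .150<P[1]<.175 and 22<min(s)<27
A=down(np.pi+DY)
env.grip(.075); env.move_pose([*P,.17],A); env.movel([*P,.05],.08); print(np.round(env.current_ee_pos(),4),np.round(env.current_force(),1))
t=env.current_time()
for g in (.055,.05,.045,.041,.036):
    env.grip(g); print(g,round(env.current_grip_width(),4),round(env.current_grasp_force(),1),np.round(env.current_force(),1))
env.hold(2.0); print(env.current_grip_width(),env.current_grasp_force())
env.grip(.075); env.hold(.3); print(env.current_time()); env.movel([*P,.17],.1)
E
```

```text
[627.4 172. ] [22.5 76.3] 85.6
handle at pad [0.633      0.17163549] TCP [0.63251284 0.16415132]
[0.633  0.1642 0.0506] [ 0.7  0.1 -0.4]
0.055 0.0554 2.0 [-1.2 -3.5  3.2]
0.05 0.0501 2.6 [-1.  -4.7  3.5]
0.045 0.0452 3.0 [-2.3 -7.7  2.8]
0.041 0.0415 5.1 [-0.5 -3.4  2.7]
0.036 0.039 29.0 [1.2 0.2 0.9]
0.03901034801835294 28.99041473865509
60.725
```

```bash
python3 - <<'E'
from h import *
x,y=dry(0,0)
env.move_pose([x,y+.0,.30],down(np.pi/2)); im,d,c=snap('wrist'); W=cloud(im,d,c); h=cv2.cvtColor(im,cv2.COLOR_RGB2HSV)
for q in dishes(im,d,c): print(np.round(q,3))
m=(cv2.inRange(h,(0,150,80),(5,255,255))>0)&(W[...,2]>.055)&(W[...,2]<.09)&(W[...,1]>.1)
if m.sum()>30: print('red',rect(W[m][:,:2]))
q=look(*dry(0,58))
if q is not None and pick(q,.012): place(*(SC+[.07,0]),0,.0125)
E
```

```text
[ 6.27e-01  2.60e-02 -6.80e-02  4.17e+01  4.19e+01  2.30e-02]
[ 6.23e-01 -3.10e-02 -6.10e-02  4.20e+01  4.22e+01  2.20e-02]
[ 6.01e-01 -1.15e-01 -1.60e-02  4.07e+01  4.29e+01  2.20e-02]
red (array([643.3, 135.7]), array([ 8.4, 64.2]), 86.3)
look [[0.627, 0.026, -0.066, 41.9, 42.2, 0.023], [0.623, -0.031, -0.066, 41.7, 42.8, 0.022]]
grip 0.0417 0.0419125897494336 5.560736730694771
lifted 0.04187580169710075 5.553675815463066
before place 0.04169895834392785 5.553905367851257 [ 0.6194 -0.3063  0.0699]
t 73.0667
```

```bash
python3 - <<'E'
from h import *
for tgt,(x,y) in ((0,dry(0,0)),(-.07,(.601,-.115))):
    q=look(x,y)
    if q is None: break
    if pick(q,.012): place(*(SC+[tgt,0]),0,.0125)
env.move_pose([SC[0]-.02,SC[1]+.0,.30],down(0)); im,d,c=snap('wrist'); cv2.imwrite('pics/w6.png',im[:,:,::-1])
for q in dishes(im,d,c): print(np.round(q,3))
E
```

```text
look [[0.623, -0.031, -0.065, 41.9, 42.0, 0.023]]
grip 0.0417 0.04191487847897852 5.559615343809128
lifted 0.041874731912881054 5.554254502058029
before place 0.041949197213613024 5.554418563842773 [ 0.5495 -0.3066  0.0698]
t 83.25
look [[0.601, -0.116, -0.021, 41.2, 42.3, 0.022]]
grip 0.0417 0.04185368448410644 5.566742196679115
lifted 0.041926826768706404 5.552624836564064
before place 0.04190513691625835 5.552778840065002 [ 0.4795 -0.3071  0.0698]
t 93.4583
[ 6.18e-01 -3.08e-01  0.00e+00  4.10e+01  4.13e+01  2.30e-02]
[ 5.48e-01 -3.08e-01  5.00e-03  4.13e+01  4.14e+01  2.30e-02]
[ 4.78e-01 -3.08e-01  2.00e-03  4.15e+01  4.25e+01  2.30e-02]
```

View pics/w6.png

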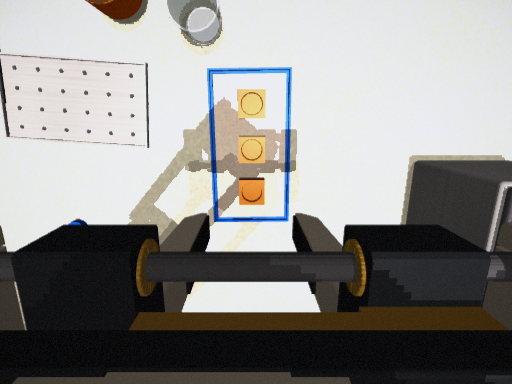

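```bash
python3 - <<'E'
from h import *
env.move_pose([.52,.05,.30],down(np.pi/2))
for n in ('scene','side'):
    im,d,c=snap(n); W=cloud(im,d,c); h=cv2.cvtColor(im,cv2.COLOR_RGB2HSV)
    m=(cv2.inRange(h,(20,130,80),(32,255,255))>0)&(abs(W[...,2]-.09)<.005)&(W[...,1]>.2)&(W[...,1]<.42)
    print(n,m.sum(),rect(W[m][:,:2]) if m.sum()>20 else None,[np.round(q[:2],3) for q in dishes(im,d,c,60)])
E
```

```text
scene 239 (array([454. , 311.6]), array([66.4, 69.5]), 2.2) [array([0.826, 0.299]), array([ 0.482, -0.31 ]), array([ 0.786, -0.138]), array([ 0.55, -0.31]), array([ 0.621, -0.31 ])]
side 289 (array([451.4, 313.7]), array([64.8, 74.5]), 1.8) [array([0.808, 0.3  ]), array([ 0.752, -0.14 ]), array([ 0.619, -0.308]), array([ 0.548, -0.309]), array([ 0.479, -0.308])]
```

```bash
python3 -c "
from cell import env
print(env.current_time(),env.hand_in())"
```

```text
the job is handed in; nothing more can be done
95.725 None
```

The job is handed in at 95.7 s: the knob is at the mark and the guard is home. All three amber dishes were in the drying tray while the trigger was held for 2 s and let go, and they now lie flat in the blue tray; the hand-in returned no verdict.

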